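# Mount the carriage on the trimming jig

## Robot

A 6-joint arm with a two-finger parallel gripper is mounted at the origin on the work surface. World frame = base frame: x ahead of the robot, y to its left, z up, the work surface at z = 0. Lengths are in m, angles in rad, forces in N, time in s.
With the tool pointing down it reaches from about 0.375 to 0.925 m from the base axis. Payload 5.7 kg.
Tool frame: the origin (TCP) lies midway between the tips of the shut fingers; the grasp point (between the pads) lies 19 mm behind it; z points along the fingers, y is the line along which they close (so a half turn about z gives the same grasp; the last joint's range is limited). The gripper opens to 88 mm and grips with 3 to 60 N. Pads are 20 mm wide; open, the fingers measure 115 mm over their backs; the gripper's body (75 mm by 178 mm) begins 61 mm behind the grasp point.
Start: joints at [-1.391, 0.359, 1.51, -0, 1.272, -0.115], TCP at [0.174, -0.574, 0.223] pointing down, gripper open.
Joint ranges: [-2.97, 2.97], [-1.01, 2.36], [0.21, 2.38], [-0.96, 4.11], [0.2, 2.71], [-2.98, 2.98]. Speed limits (rad/s): [2.39, 2.39, 3.14, 3.14, 3.14, 3.14].

## Interface

Orientations are given as a unit quaternion [x, y, z, w].
In Python, from bench import move_ptp, servo_line, goto_joints, move_gripper, sleep, inverse_kinematics, capture, PlanningError, close_job, spot_in, silhouettes, current_clock, current_joint_pos, current_qvel, current_joint_torque, current_position, current_orientation, current_force, current_torque, current_finger_gap, current_grip_force gives the robot as it stands. Calls block until the motion is done:
- move_ptp(position, orientation): joint-space move of the TCP to a pose.
- servo_line(position, orientation=None, rate=0.15, contact_N=None): straight line of the TCP; orientation=None keeps the orientation; rate is the mean speed in m/s. With contact_N (N) it stops when the force on the tool has changed by that much, and returns True; else False.
- goto_joints(angles): joint-space move.
- move_gripper(opening): finger opening in m; the grip force is fixed at half the most; returns when the fingers have stopped.
- sleep(seconds).
- inverse_kinematics(position, orientation): joint angles nearest the present ones, or None.
- capture(name): name is "side" or "top"; returns a dict with "image" (400x640x3 uint8, blue, green, red), "range_z" (400x640 float32, m along the optical axis (not along the pixel's ray), 0 where there is no reading), "intrinsics" (3x3 intrinsics, pixels), "k1" (the pictures are not rectified: a ray, as slopes to the right and down, at radius r is drawn at 1 + k1 r^2 times it, then the intrinsics apply), "R" (3x3) and "t" (3): a world point X has camera coordinates R X + t. Camera axes: x right, y down, z forward; pixel columns grow to the right and rows downward; lengths in m; the calibration is good to about 2 mm. A picture is of the moment at which its call begins.
A pose or a line that the arm cannot do raises PlanningError and nothing moves.
- close_job(): hands the job in; it is judged then, once.
Trained networks look in the newest picture that a camera, given by its name, has taken for a name from the list of things; names that differ only in an ending like _2 or _b are one class to them, and where a whole thing is asked for, a point or a joint stands for the part that bears it (a point fixed in the world has none). Each returns a list of dicts, best first, with "conf" (0 to 1); they miss things now and then, are a little off and sometimes report something else, mostly with a low value. They report only what shows in the picture. A call takes as long as a camera call. They do not tell look-alikes from the thing itself.
- spot_in(camera, query): "xy" ([column, row] in pixels, amid what is visible of it).
- silhouettes(camera, query): "region" (400x640 bool, what is visible of it) and "xy" ([column, row] in pixels, amid what is visible of it).
Readings, each from a call of its own:
- current_clock(): time.
- current_joint_pos(): joint angles.
- current_qvel(): joint speeds.
- current_joint_torque(): joint torques, N m.
- current_position(): TCP position.
- current_orientation(): TCP orientation.
- current_force(): force on the tool from outside, world axes, zero at the start.
- current_torque(): the same for the moment, N m.
- current_finger_gap(): finger opening in m.
- current_grip_force(): force on a finger pad.
Only numpy, scipy, OpenCV 4.12 (cv2) and the standard library are available. Lean on these libraries where they do the work, as an engineer would, in place of code of your own. Each camera call takes 0.05 s, during which the arm holds its last target. There are 200 camera calls.

## Task

Put the trimming jig's carriage on: set it on the base plate in front of the open, tapered end of the dovetail rail, slide it along the rail until it is fully home against the stop, then tighten its side clamp knob about a quarter turn clockwise, to its end. The carriage is the aluminium block with a dovetail slot underneath and a black bar knob at its side; the similar block without slot or knob is a mould half and is not needed.

Things in the scene. Friction and masses are not known exactly. Their poses are not given: they have to be found in the camera images.
- jig: Fixed jig; origin: underside centre of its dark base plate, 110 (x) x 260 (y) x 8 mm. Steel dovetail rail on the plate along y, at x 0, y +15 to +112 mm: 22 high, 40 wide on top, 26 at the foot; its open end tapers over y 15-40 from 24/10 mm wide. A stop (70 wide, top 42 above bench) closes it at y +112. Plate at y below +15 is bare. Carriage is home with handle centre at x 0, y +77, z +69.
- carriage_grip (a point): Centre of the carriage's dark square post handle (30x30, 50 tall), 61 mm above its feet. Axes: y along the slot, z up. Loose, 0.3-0.65 kg. Body 72 (x) x 70 (y), 36 high; through slot 32 wide at the feet, 46 at 22 up, roof 26 up: 3 mm side play on the rail, may ride up to 8 mm high. Knob shelf juts to x -99, level with the deck; grip the post on its y faces. Either way round fits.
- clamp_grip (a point): Grip point of the carriage's side clamp knob, on its upright axis: 72 mm from the handle's axis on the carriage's -x side, 60 mm above its feet, 24 above the shelf. The knob is a black bar 44 long, 14 wide, 24 tall, spanning 16 mm below to 8 mm above this point, on a thin stem. The point's axes turn with it: y along the bar, x across it.
- clamp (a joint): Turn of the clamp knob, rad, growing clockwise seen from above. Near 0 (start 0 to 0.2): loose, bar along the slot. 1.5: end stop, bar across the slot. Tight above 1.1. Stays where left; needs about 0.04 N m.
There are look-alikes about, which are no part of the job. Leave any green or pink look-alike of the part that bears carriage_grip alone.

How it is judged:
On the way, in this order (a step that is already met when the one before it is completed fails the run):
1. the carriage is on the dovetail rail, fully home against the stop, with its knob still loose (x of carriage_grip in the frame of jig between -0.01 and 0.01 m and y of carriage_grip in the frame of jig between 0.065 and 0.089 m and z of carriage_grip in the frame of jig between 0.061 and 0.077 m and angle between the y axis of carriage_grip and the y axis of jig, either way round below 0.175 rad and angle between carriage_grip's own z axis and vertical below 0.15 rad and value of joint clamp below 0.5 rad), for 0.2 s.
2. the clamp knob is tightened with the carriage home (x of carriage_grip in the frame of jig between -0.01 and 0.01 m and y of carriage_grip in the frame of jig between 0.065 and 0.089 m and z of carriage_grip in the frame of jig between 0.061 and 0.077 m and angle between the y axis of carriage_grip and the y axis of jig, either way round below 0.175 rad and angle between carriage_grip's own z axis and vertical below 0.15 rad and value of joint clamp above 1.1 rad), for 0.2 s.
At the end, for the whole second after the job is handed in: the carriage sits on the rail with its feet on the plate (height within 8 mm), its centre within 12 mm of the home place along the rail and 10 mm across it, in line with the rail within 10 degrees, and its clamp knob is turned clockwise past 1.1 rad and at rest (all of step 2 and velocity of joint clamp below 0.1 rad/s); the robot touches nothing.
It also fails if it takes over 51 s, if anything falls off the work surface, if the arm or the gripper's body presses on something with over 40 N, if the wrist force passes 120 N, or if a joint passes its speed limit or range.

## Working session

There is one attempt and no reset: what is moved stays moved. The work goes in short steps, each a Python script; the robot and the scene stay as the last script left them, time stands still between calls to the robot, and variables do not carry over. Pictures are saved under pics/ and viewed, at most 10 in all, crops included, and the job is handed in when it is done.

```bash
mkdir -p pics
cat > h.py <<'E'
import numpy as np,cv2
from bench import *
def world(c,uv,z=None):
    K=c["intrinsics"];k=c["k1"];uv=np.atleast_2d(np.array(uv,float))
    d=np.c_[(uv[:,0]-K[0,2])/K[0,0],(uv[:,1]-K[1,2])/K[1,1]];s=d.copy()
    for _ in range(20): s=d/(1+k*(s**2).sum(1,keepdims=True))
    r=np.c_[s,np.ones(len(s))]
    R,t=np.array(c["R"]),np.array(c["t"])
    if z is None:
        D=c["range_z"][uv[:,1].astype(int),uv[:,0].astype(int)][:,None]
        P=(r*D-t)@R; P[D[:,0]==0]=np.nan; return P
    o=-R.T@t; w=r@R; return o+w*((z-o[2])/w[:,2:3])
def cloud(c):
    v,u=np.mgrid[0:400,0:640]; return world(c,np.c_[u.ravel(),v.ravel()]).reshape(400,640,3)
E
python3 - <<'E'
from h import *
for n in ("top","side"):
    c=capture(n);cv2.imwrite(f"pics/{n}0.png",c["image"]);print(n,-np.array(c["R"]).T@c["t"])
    for q in ("jig","carriage_grip","clamp_grip"):
        print(q)
        for s in silhouettes(n,q):
            P=cloud(c)[s["region"]];print(round(s["conf"],2),np.round(s["xy"]),s["region"].sum(),np.nanmedian(P,0).round(3),np.nanmax(P[:,2]).round(3))
print(current_clock())
E
```

```text
top [ 0.41141153 -0.13516504  0.99673079]
jig
0.85 [218. 157.] 7467 [0.544 0.076 0.007] 0.046
carriage_grip
0.98 [437.  88.] 2323 [ 0.655 -0.37   0.035] 0.092
0.96 [472. 233.] 2410 [ 0.382 -0.415  0.036] 0.091
0.69 [372. 296.] 2391 [ 0.268 -0.229  0.036] 0.089
0.67 [365. 114.] 2327 [ 0.614 -0.221  0.036] 0.09
clamp_grip
0.7 [368. 139.] 238 [ 0.566 -0.229  0.066] 0.071
0.66 [354. 316.] 205 [ 0.237 -0.194  0.066] 0.071
0.55 [490. 254.] 229 [ 0.34  -0.444  0.066] 0.072
0.48 [435.  68.] 214 [ 0.699 -0.347  0.066] 0.071
side [ 0.3030835  -0.69743183  0.71396727]
jig
0.57 [317. 152.] 3177 [0.544 0.065 0.008] 0.045
carriage_grip
0.97 [391. 224.] 2048 [ 0.618 -0.233  0.036] 0.089
0.93 [231. 270.] 2441 [ 0.273 -0.25   0.036] 0.088
0.91 [312. 345.] 3154 [ 0.378 -0.428  0.036] 0.088
0.6 [447. 281.] 2499 [ 0.641 -0.388  0.036] 0.088
clamp_grip
0.71 [207. 249.] 285 [ 0.237 -0.199  0.064] 0.07
0.67 [462. 251.] 359 [ 0.701 -0.348  0.061] 0.07
0.67 [293. 360.] 361 [ 0.341 -0.448  0.067] 0.07
0.57 [368. 219.] 205 [ 0.566 -0.234  0.065] 0.069
0.4
```

View pics/top0.png

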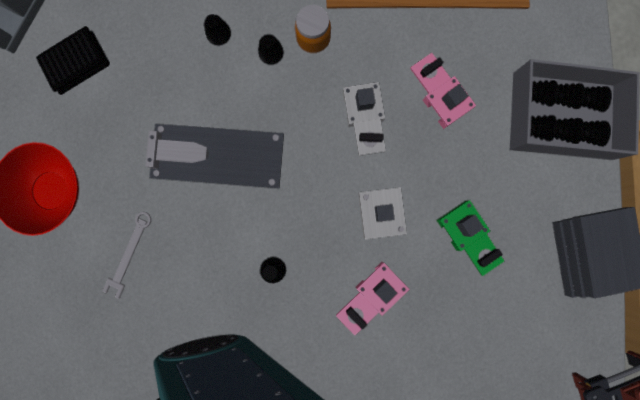

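View pics/side0.png

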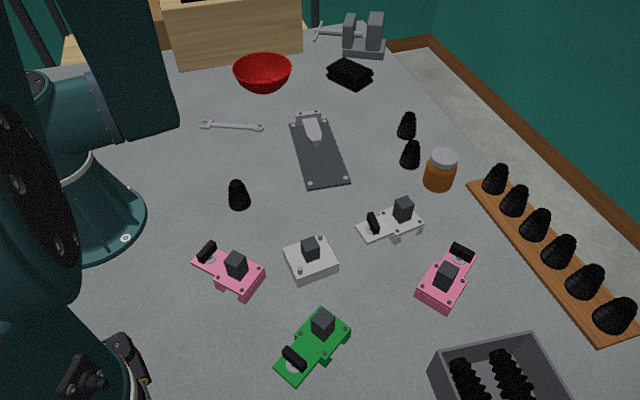

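Top view: the jig is at (218,157), with its stop at the left (152,150) and its open end facing right. The real grey carriage has its post at (366,98) and knob at (371,138). The mould half is at (384,213), and the pink and green ones are look-alikes. The carriage's slot is already roughly along the rail. Next I'll measure both precisely.

Run:
```python
from h import *
def rect(P):
    (a,b),(w,h),an=cv2.minAreaRect((P[:,:2]*1000).astype(np.float32));return np.round([a,b,w,h,an],1)
def band(P,lo,hi): return P[(P[:,2]>lo)&(P[:,2]<hi)]
for n in ("top","side"):
    c=capture(n);C=cloud(c);A=C.reshape(-1,3)
    print(n)
    near=lambda x,y,r:A[np.hypot(A[:,0]-x,A[:,1]-y)<r]
    B=near(.61,-.225,.11)
    for nm,lo,hi in (("deck",.031,.041),("post",.080,.095)):
        Q=band(B,lo,hi);print(nm,len(Q),rect(Q),np.median(Q,0).round(4))
    Q=band(near(.566,-.231,.045),.055,.075);print("knob",len(Q),rect(Q),Q.mean(0).round(4))
    J=near(.54,.08,.19)
    for nm,lo,hi in (("plate",.005,.012),("rail",.026,.034),("stop",.038,.048)):
        Q=band(J,lo,hi);print(nm,len(Q),rect(Q) if len(Q)>3 else "",np.median(Q,0).round(4))
    for s in silhouettes(n,"jig")[:1]:
        v,u=np.nonzero(s["region"]);print("sil plate",rect(world(c,np.c_[u,v],.008)))
    # stop colour pixels
    im=c["image"]
    big=cv2.resize(im[100:205,130:300] if n=="top" else im[95:205,270:370],None,fx=4.5,fy=4.5,interpolation=cv2.INTER_CUBIC)
    if n=="top":
        cv2.imwrite("pics/jig.png",big);cv2.imwrite("pics/car.png",cv2.resize(im[70:165,330:420],None,fx=6,fy=6,interpolation=cv2.INTER_CUBIC))
```

```text
top
deck 1638 [ 608.2 -223.6  136.2   70.8    7.6] [ 0.6113 -0.2226  0.035 ]
post 275 [ 639.4 -219.4   30.3   30.7    9.9] [ 0.6391 -0.2193  0.0848]
knob 201 [ 567.8 -229.1   44.1   14.5   87.6] [ 0.5671 -0.2292  0.0659]
plate 5179 [533.5  57.9 302.9 303.8  79.5] [0.5369 0.0519 0.0073]
rail 980 [543.5 141.1 104.8  71.9  74.3] [0.5524 0.1397 0.0291]
stop 290 [557.8 191.4  17.2  70.7  83.8] [0.5561 0.191  0.0412]
sil plate [546.1  77.  274.2 115.3  84.5]
side
deck 1052 [ 609.8 -223.1  136.8   71.9    8.7] [ 0.6093 -0.2341  0.0354]
post 197 [ 641.1 -219.    32.7   31.9    6.9] [ 0.6406 -0.2196  0.0853]
knob 163 [ 568.8 -228.9   44.3   14.5   87.1] [ 0.5675 -0.2317  0.0651]
plate 2420 [499.2  84.3 276.7 206.2  84.8] [0.5377 0.042  0.0073]
rail 383 [546.8 139.2 104.   68.8  78.4] [0.5519 0.1433 0.0292]
stop 109 [557.7 191.9  19.9  69.   83.9] [0.5573 0.1906 0.0411]
sil plate [546.3  92.3 307.8 108.7  85.4]
```

View pics/jig.png

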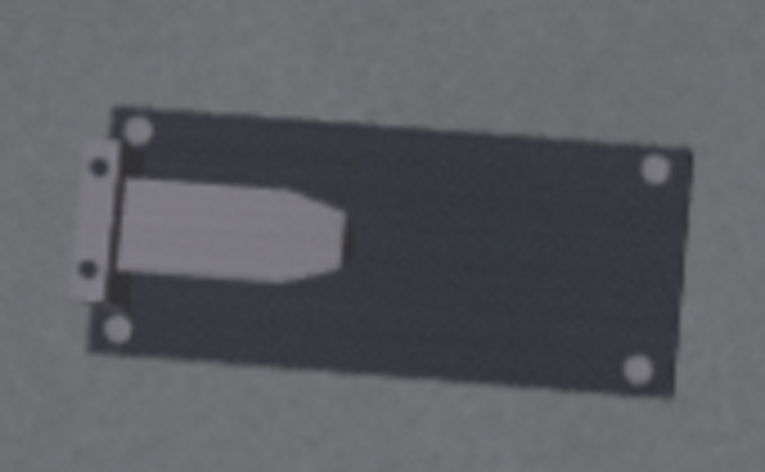

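View pics/car.png

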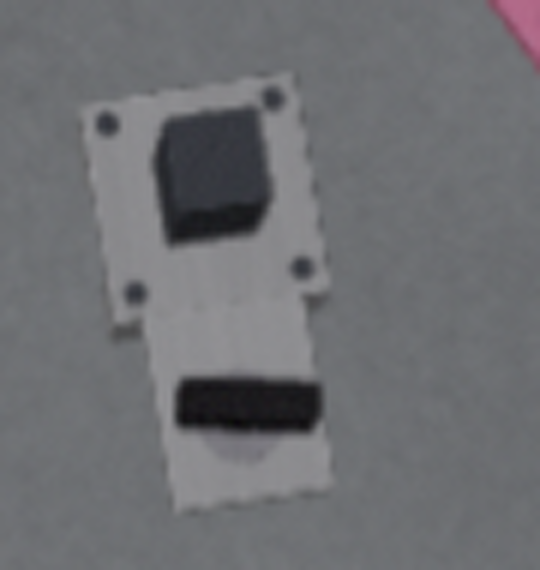

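Jig crop: the rail runs from its tapered end (345,240) to the stop (95,220), with no obstruction. Carriage crop: the post and knob bar are intact, with the knob turned slightly clockwise. Now I'll refine the jig pose from colour edges.

Run:
```python
from h import *
c=capture("top");im=c["image"];g=cv2.cvtColor(im,cv2.COLOR_BGR2GRAY);C=cloud(c)
roi=np.zeros(g.shape,bool);roi[110:200,140:295]=1
def rect(P):
    (a,b),(w,h),an=cv2.minAreaRect((P[:,:2]*1000).astype(np.float32));return np.round([a,b,w,h,an],1)
m=((g<85)&roi).astype(np.uint8);n,l,st,_=cv2.connectedComponentsWithStats(m);k=1+st[1:,4].argmax();
v,u=np.nonzero(l==k);print("plate",rect(world(c,np.c_[u,v],.008)),(l==k).sum())
m=((g>100)&roi&(C[...,2]>.024)&(C[...,2]<.036)).astype(np.uint8)
n,l,st,_=cv2.connectedComponentsWithStats(m,connectivity=4);k=1+st[1:,4].argmax()
v,u=np.nonzero(l==k);P=world(c,np.c_[u,v],.030);print("rail",rect(P),P.mean(0),len(P))
# rail sides as lines: per column edges away from taper
cols=[x for x in range(165,188)]
for f in (min,max):
    E=np.array([[x,f(v[u==x])] for x in cols if (u==x).any()],float);W=world(c,E,.030)
    p=np.polyfit(W[:,1],W[:,0],1);print("edge",p,np.degrees(np.arctan(p[0])))
q=((g>100)&roi&(C[...,2]>.038)&(C[...,2]<.048));v,u=np.nonzero(q);print("stop",rect(world(c,np.c_[u,v],.042)))
```

```text
plate [546.   71.3 259.5 110.1  84.5] 6002
rail [552.4 135.3  96.6  39.6  84.5] [0.55241364 0.13727492 0.03      ] 939
edge [0.11675517 0.55523347] 6.659427822193903
edge [0.08460135 0.52198678] 4.835785218728584
stop [557.6 191.4  15.2  70.7  83.1]
```

Plate, rail and stop dimensions match the spec: jig origin (0.546, 0.0715), yaw −5.5°. Carriage post is at (0.640, −0.219), yaw about 8°. Grasping now.

```bash
cat >> h.py <<'E'
from scipy.spatial.transform import Rotation as Ro
JO=np.array([.5462,.0715]);JA=np.radians(84.5)
JY=np.array([np.cos(JA),np.sin(JA)]);JX=np.array([JY[1],-JY[0]])
def jig(x,y,z): return [*(JO+x*JX+y*JY),z]
def tojig(p): d=np.array(p[:2])-JO; return np.round([d@JX,d@JY,p[2]],4)
def down(a):
    y=np.array([np.cos(a),np.sin(a),0]);z=np.array([0,0,-1.]);return Ro.from_matrix(np.c_[np.cross(y,z),y,z]).as_quat().tolist()
E
python3 - <<'E'
from h import *
a=np.radians(98)
for k in (0,np.pi):
    for nm,p,ang in (("g",[.64,-.219,.06],a),("j",jig(0,77,.06) if 0 else jig(0,.077,.06),JA),("k",jig(-.072,.077,.06),JA-np.pi/2-.18),("k2",jig(-.072,.077,.06),JA-np.pi/2-1.5)):
        q=inverse_kinematics(p,down(ang+k));print(k,nm,None if q is None else np.round(q,2))
q=down(a); 
j=inverse_kinematics([.64,-.219,.15],q)
if j is None or abs(j[5])>2.5: q=down(a+np.pi)
move_ptp([.64,-.219,.16],q)
print(servo_line([.64,-.219,.045],contact_N=6))
move_gripper(.02)
print(current_finger_gap(),current_grip_force(),current_force(),current_clock(),current_joint_pos())
servo_line([.64,-.219,.065],rate=.08);print(current_force())
c=capture("side");cv2.imwrite("pics/grasp.png",c["image"])
E
```

```text
0 g [-0.43  0.63  1.48 -0.    1.03 -2.14]
0 j [ 0.14  0.51  1.73 -0.    0.9  -1.33]
0 k [ 0.17  0.44  1.88 -0.    0.82  0.45]
0 k2 [ 0.17  0.44  1.88 -0.    0.82  1.77]
3.141592653589793 g [-0.43  0.63  1.48 -0.    1.03  1.  ]
3.141592653589793 j [ 0.14  0.51  1.73 -0.    0.9   1.81]
3.141592653589793 k [ 0.17  0.44  1.88 -0.    0.82 -2.69]
3.141592653589793 k2 [ 0.17  0.44  1.88 -0.    0.82 -1.37]
False
0.03018384181789087 29.999881982803345 [0.13642751 0.48814256 0.16513084] 4.6083 [-4.31675343e-01  6.46250816e-01  1.49328205e+00  3.87184628e-06
  1.00216932e+00 -2.14215615e+00]
[-0.30431313 -0.04908451 -4.30643478]
```

View pics/grasp.png

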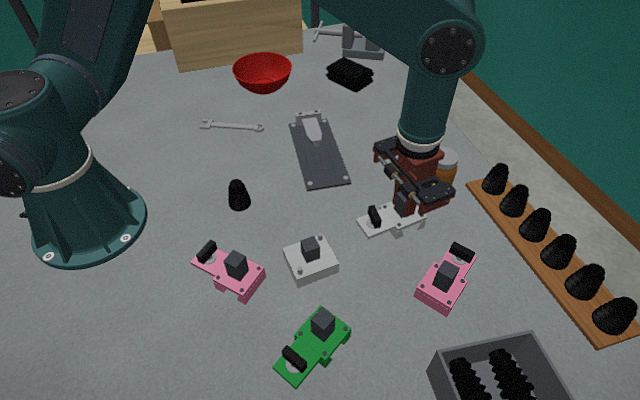

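The post is gripped (gap 30 mm, load about 0.44 kg) and the carriage hangs level at about (400,215). Carrying it to the plate.

Run:
```python
from h import *
p=current_position();servo_line([p[0],p[1],.13],rate=.15)
move_ptp(jig(0,-.032,.13),down(JA))
servo_line(jig(0,-.032,.06),rate=.12)
print(servo_line(jig(0,-.032,.050),rate=.02,contact_N=3) , tojig(current_position()),current_force())
for n in("top","side"):
    c=capture(n);A=cloud(c).reshape(-1,3);d=A[:,:2]-JO;jx,jy=d@JX,d@JY
    s=(abs(jy+.032)<.05)&(jx<-.05)&(jx>-.12)
    k=s&(abs(A[:,2]-.0745)<.008);print(n,"knob",k.sum(),jx[k].mean(),jy[k].mean(),A[k,2].mean())
    k=s&(abs(A[:,2]-.044)<.008);print("shelf",k.sum(),np.percentile(jx[k],[1]),np.percentile(jy[k],[2,98]),np.median(A[k,2]))
print(current_clock());cv2.imwrite("pics/placed.png",c["image"])
```

```text
True [ 0.0006 -0.0319  0.0528] [0.87767202 0.6218844  4.62740608]
top knob 175 -0.07092164710809923 -0.0341555673260046 0.07457778908360148
shelf 501 [-0.09724975] [-0.05788263 -0.0086863 ] 0.04314062716102114
side knob 87 -0.07204790846680367 -0.035972456297598106 0.07409826713179164
shelf 252 [-0.09763612] [-0.059062   -0.00905951] 0.04311370397752329
7.975
```

View pics/placed.png

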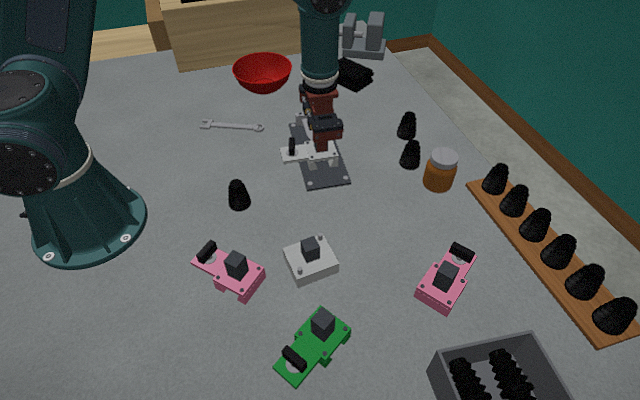

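The carriage is on the plate in front of the rail (about (318,150)). The shelf and knob sit where expected, within about 1 mm. Sliding it home.

Run:
```python
from h import *
z=.0533
servo_line(jig(-.0005,-.032,z),rate=.02)
for y,r,f in ((.03,.04,15),(.065,.05,15),(.081,.03,14)):
    hit=servo_line(jig(-.0005,y,z),rate=r,contact_N=f)
    print(hit,tojig(current_position()),np.round(current_force(),1),current_clock())
    if hit: break
```

```text
False [-0.0005  0.0298  0.0533] [ 0.   0.4 -3. ] 9.925
False [-0.0006  0.065   0.0533] [-1.1 -0.3 -3.8] 10.775
True [-0.0009  0.0785  0.053 ] [-0.3 -0.8  3.9] 11.3
```

Run:
```python
from h import *
servo_line(jig(-.0009,.0775,.053),rate=.02)
print(np.round(current_force(),1)); move_gripper(.07)
servo_line(jig(-.0009,.0775,.16),rate=.15)
move_ptp(jig(-.14,-.10,.20),down(JA-np.pi/2-.18))
for n in("top","side"):
    c=capture(n);A=cloud(c).reshape(-1,3);d=A[:,:2]-JO;jx,jy=d@JX,d@JY
    s=(abs(jy-.077)<.06)
    def rc(k): 
        r=cv2.minAreaRect((np.c_[jx,jy][k]*1000).astype(np.float32));print(k.sum(),np.round([*r[0],*r[1],r[2]],1),np.median(A[k,2]).round(4))
    print(n);rc(s&(abs(jx)<.04)&(A[:,2]>.086)&(A[:,2]<.1)); rc(s&(jx<-.04)&(jx>-.105)&(abs(A[:,2]-.074)<.008)); rc(s&(jx<.05)&(jx>-.105)&(abs(A[:,2]-.044)<.004)&(jy<.11))
    if n=="top": cv2.imwrite("pics/home.png",cv2.resize(c["image"][70:230,110:310],None,fx=3.5,fy=3.5))
print(current_clock())
```

```text
[-0.2  1.1 -1.2]
top
296 [-0.8 76.1 31.5 30.3 89. ] 0.0927
127 [-71.7  76.7  43.8  11.2  81. ] 0.0747
1290 [-2.120e+01  7.550e+01  1.129e+02  6.870e+01  1.000e-01] 0.0432
side
106 [-1.2 77.3 32.7 30.  87.5] 0.0925
65 [-72.1  77.3  47.1  10.6  80.5] 0.0747
569 [-32.   74.3 134.9  70.8   0.2] 0.0432
14.5583
```

View pics/home.png

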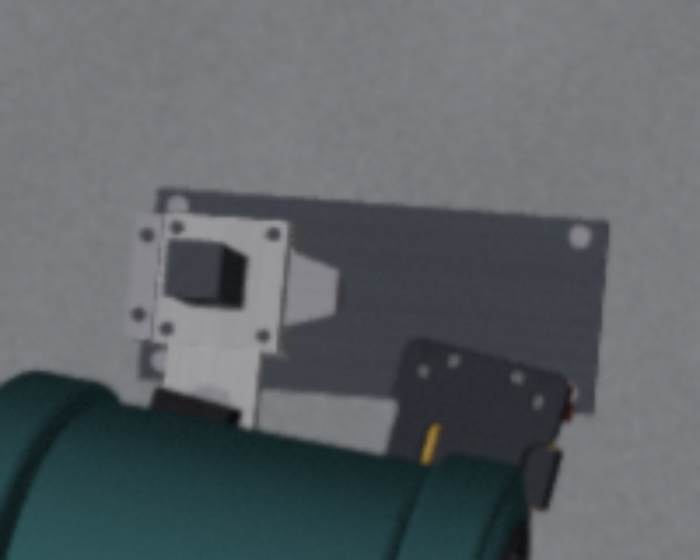

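The carriage is home against the stop (gap-free at (158,270)), with the post at jig (−1, 76.5) mm and the knob still loose at about 0.16 rad. Turning the knob.

Run:
```python
from h import *
a=JA-np.pi/2-.16; x,y=-.0725,.077
move_gripper(.036)
move_ptp(jig(x,y,.13),down(a))
print(servo_line(jig(x,y,.0515),rate=.1,contact_N=6))
move_gripper(.005);print(current_finger_gap(),np.round(current_force(),1))
j=np.array(current_joint_pos())
for d in (.35,.7,1.0,1.2,1.34):
    q=j.copy();q[5]+=d;goto_joints(q.tolist());print(d,np.round(current_torque(),2),np.round(current_force(),1),current_joint_pos()[5]-j[5])
move_gripper(.036)
servo_line(jig(x,y,.15),rate=.12)
move_ptp(jig(-.10,-.18,.25),down(a))
for n in("top","side"):
    c=capture(n);A=cloud(c).reshape(-1,3);d=A[:,:2]-JO;jx,jy=d@JX,d@JY
    s=(abs(jy-.077)<.06)
    def rc(k): 
        if k.sum()<5: return print(k.sum())
        r=cv2.minAreaRect((np.c_[jx,jy][k]*1000).astype(np.float32));print(k.sum(),np.round([*r[0],*r[1],r[2]],1),np.median(A[k,2]).round(4))
    print(n);rc(s&(abs(jx)<.04)&(A[:,2]>.086)&(A[:,2]<.1)); rc(s&(jx<-.04)&(jx>-.105)&(abs(A[:,2]-.074)<.008))
    cv2.imwrite(f"pics/end_{n}.png",c["image"])
print(current_clock())
```

```text
False
0.014323428545029795 [-0.2  0.4  2.3]
0.35 [ 0.02  0.04 -0.09] [-1.9 -0.1  2.1] 0.34644906432786154
0.7 [ 0.24  0.2  -0.02] [-1.4  2.1  3.6] 0.6946224419497982
1.0 [ 0.36  0.32 -0.05] [-2.1  1.7  5.2] 0.993766180798126
1.2 [ 0.37  0.44 -0.01] [-2.6  1.7  5.1] 1.1929450953056049
1.34 [0.34 0.33 0.  ] [-2.   1.8  4.5] 1.3323787621237329
top
295 [-1.4 74.4 31.8 30.7 88.5] 0.0928
121 [-71.8  75.7  37.8  14.4   2.8] 0.0748
side
111 [-1.6 74.9 32.7 28.8 89. ] 0.0923
97 [-72.9  76.5  43.9  19.    5.8] 0.0736
22.5917
```

View pics/end_side.png

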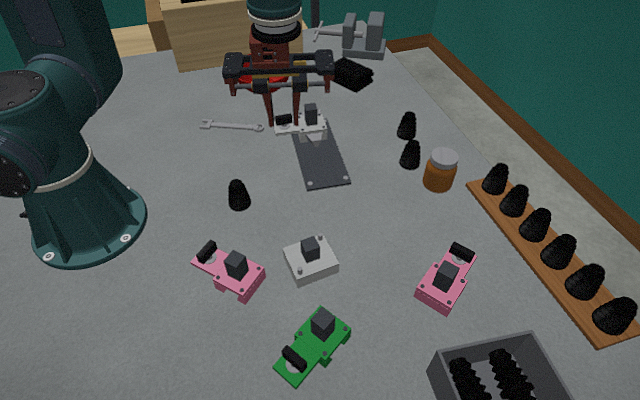

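The bar at (284,119) now lies across the slot (about 1.5 rad). The carriage is still home, and the gripper is clear in the air. Handing in.

```bash
python3 -c "
from bench import *
sleep(.3);print(current_position(),close_job())"
```

```text
the job is handed in; nothing more can be done
[ 0.42944353 -0.09793277  0.24994057] None
```

The carriage is on the rail and home against the stop (last measured about 2 mm short of the exact home position), its knob is turned clockwise to about 1.5 rad, and I handed the job in at about 23 s with the gripper clear; no verdict was returned.

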